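# Lift a ring from its stand on the ring stick, tip it up and hold it to read its size

### The arm

A 7-joint arm with a two-finger parallel gripper is mounted at the origin on a cart in front of the work surface, level with it; the furniture and walls round the work are solid. World frame = base frame: x ahead of the robot, y to its left, z up, the work surface at z = 0. Lengths are in m, angles in rad, forces in N, time in s.
With the tool pointing down it reaches from about 0.35 to 0.9 m from the base axis. Payload 8.1 kg.
Tool frame: the origin (TCP) lies midway between the tips of the shut fingers; the grasp point (between the pads) lies 19 mm behind it; z points along the fingers, y is the direction in which the jaws open and shut (so a half turn about z gives the same grasp; the last joint's range is limited). The gripper opens to 92 mm and grips with 3 to 60 N. Pads are 19 mm wide; open, the fingers measure 130 mm over their backs; the gripper's body (75 mm by 190 mm) begins 47 mm behind the grasp point.
Start: joints at [1.027, 0.434, 0.025, 1.573, -0.012, 1.134, -0.075], TCP at [0.267, -0.565, 0.227] pointing down, gripper open.
Joint ranges: [-2.62, 2.62], [-0.44, 2.09], [-1.27, 1.32], [0.08, 2.57], [-1.32, 4.46], [0.12, 2], [-2.74, 2.74]. Speed limits (rad/s): [2.22, 2.22, 3.01, 3.01, 3.14, 3.14, 3.14].

### API

Orientations are given as a 3x3 rotation matrix whose columns are the frame's x, y, z axes.
In Python, from plant import bot gives the robot as it stands.
- The arm moves only by the tool servo_tool, never from a script. Its argument "deltas" is a list of rows, each a list of 5 numbers: the closure, from -1 (fully open) to 1 (shut), then the shift along the tool's x, y, z in mm, then the turn about the tool's z in degrees. A call has 1 to 10 rows; each row is the pose to reach, as a shift and turn from the pose commanded when the call began, along the tool's axes at that moment; what a row does not reach only later rows make up. A row lasts 1/10 s, in which the tool goes at most 50 mm and 8.59 degrees, less where a joint would pass 70% of its speed; a pose out of reach is approached as far as the arm can. A call with a gripper value outside its range is refused whole. The fingers move at their own pace and stop on an object; "grip_force" is the grip in N (left out, the last holds). Time passes only in rows, so rows that repeat a pose let the fingers close. It gives the time, the measured TCP pose, the force and the opening at its end, in the units of the state.
- bot.get_obs(): the state, without advancing time (a new reading comes with each control period).
- bot.capture(name): name is "scene" or "top" or "wrist"; returns a dict with "frame" (400x640x3 uint8, blue, green, red), "fx", "fy", "cx", "cy" (pixels), "eye" and "rotation" of the camera in the world; the wrist camera has in their place "tool_from_camera" (4x4, takes a point from camera to tool coordinates, whose origin is the TCP and whose axes are the flange's). Camera axes: x right, y down, z forward; pixel columns grow to the right and rows downward; lengths in m; the calibration is good to about 2 mm. A picture is of the moment at which its call begins: read the wrist's pose just before it. There is no depth.
- bot.hand_in(): hands the job in, once; it reports no verdict.
Trained networks look in a picture, given as the dict that the camera call returned (one of the last four; its "shot" number tells which), for a name from the list of things; names that differ only in an ending like _2 or _b are one class to them, and where a whole thing is asked for, a point or a joint stands for the part that bears it (a point fixed in the world has none). Each returns a list of dicts, best first, with "conf" (0 to 1); they miss things now and then, are a little off and sometimes report something else, mostly with a low value. They report only what shows in the picture. A call takes as long as a camera call.
- bot.cut_out(query, picture): "mask" (400x640 bool, what is visible of it).
- bot.pinpoint(query, picture): "xyz" ([x, y, z] in m, in world coordinates, good to about 4 mm: a listed point, or the origin of a listed thing).
The state is a dict: "time_s": time; "joint_pos": joint angles; "dq": joint speeds; "tau": joint torques, N m; "tool_pos": TCP position; "ee_rot": TCP orientation; "contact_force": force on the tool from outside, world axes, zero at the start; "wrist_torque": the same for the moment, N m; "width": finger opening in m.
Only numpy, scipy, OpenCV 4.12 (cv2) and the standard library are available. Lean on these libraries where they do the work, as an engineer would, in place of code of your own. Each camera call takes 0.05 s, during which the arm holds its last target.

### The job

Find the size of the largest of the three rings: take the tapered ring stick from its rest by the handle, pass its thin end through the largest ring where it stands in the ring stand, and lift the ring out on the stick; only the stick may touch that ring, never the fingers. Then tip the stick point-up, about half-way to upright, so that the ring slides down and seats on the taper, and finish still holding it up like that, a good 20 cm above the bench and clear of everything. Leave the two small rings in their slots and the calliper, ring clamp and jar round about undisturbed.

Things in the scene. Friction and masses are not known exactly. Their poses are not given: they have to be found in the camera images.
- stick_grip (a point): Grip point of the ring stick (0.11 kg), on its axis in the wooden handle; x axis along the stick to the thin tip, z up while it lies in the rest, axis level, 40 mm above the bench. Flat-sided handle 18 wide (y) x 22 high (z), x = -30 to 40 mm; 22 mm round ferrule to 49 mm; then a smooth aluminium cone, 23 mm thick at x = 49, evenly down to 12 mm at x = 189. Centre of mass near x = 80 mm.
- stick_tip (a point): Centre of the flat 12 mm thin end of the ring stick, 189 mm from the grip point along x; same axes.
- ring_large_center (a point): Centre of the largest ring: plain brass band, 27 mm outside, 21 mm inside diameter, 6 mm wide, 18 g, loose. Stands on edge in a slot 4.5 mm deep, axis level along its and the stand's x, centre 83 mm above the bench, 9 mm above the stand's top. On a level stick it stays; tipped up 15 degrees or more it slides down to where the cone fills it, about x = 75 mm from the grip point.
- ring_small_1_center (a point): Centre of a small brass ring, 21 mm outside, 17 mm inside, 6 mm wide, standing in another slot; leave it there.
- ring_small_2_center (a point): Centre of the other small brass ring, same sizes; leave it there.
- ring_stand: Fixed wooden ring stand, origin at the centre of its underside. Foot 60 x 150 x 12 mm (x, y, z), web, top bar 20 x 138 mm (x, y), top face 74 mm above the bench. Three slots along its y at -42, 0, +42 mm; which ring stands in which varies. Its x axis is the rings' axis; a stick may enter from either side along it.
- stick_rest: Fixed wooden rest of the stick; origin on the bench straight below the stick's grip point at the start, x axis to the stick's tip. Covers x = 24 to 194, y = -26 to 26 mm, at most 42 mm high. The stick lies loose in its two open notches at x = 30 to 39 and 176 to 184 mm and lifts straight out; nothing lies under the handle behind them.
- calliper: Steel vernier calliper lying flat on the bench, 56 x 156 x 8 mm, origin at the middle of its underside; bystander.
- ring_clamp: Black two-jawed ring clamp with a metal band, lying flat on the bench, 31 x 107 x 27 mm, origin at the middle of its underside; bystander.
- jar: Small black jar with a white screw lid, upright, 35 mm across, 49 mm high, origin at the middle of its underside; bystander.

How it is judged:
By the outcome, as a careful person would: the job done as asked, in the order asked, and still so for the second after the job is handed in, while the arm keeps its last pose, push and grip.
It also fails if it takes over 50 s, if anything falls off the work surface, if the arm or the gripper's body presses on something with over 40 N, if the wrist force passes 120 N, or if a joint passes its speed limit or range.

## Working session

There is one attempt and no reset: what is moved stays moved. The work goes in short steps, Python scripts to look and compute and a tool call to move; the robot and the scene stay as the last step left them, time stands still between calls to the robot, and variables do not carry over. Pictures are saved under pics/ and viewed, and the job is handed in when it is done.

Besides the shell and the picture viewer there is one more tool, called as name([rows], argument=value, ...), one row to a line, values as JSON. servo_tool: Moves the arm, as the interface text tells. Its arguments: {"type":"object","properties":{"deltas":{"type":"array","items":{"type":"array","items":{"type":"number"}}},"grip_force":{"type":"number"}},"required":["deltas"]}

```bash
ls; mkdir -p pics
python3 - <<'E'
from plant import bot
import cv2,numpy as np
np.set_printoptions(precision=4,suppress=True)
o=bot.get_obs()
for k in o: print(k,np.array(o[k]))
for n in ["scene","top"]:
    p=bot.capture(n); cv2.imwrite(f"pics/{n}0.png",p["frame"])
    print(n,p["eye"],p["rotation"],p["fx"])
    for q in ["stick_grip","stick_tip","ring_large_center","ring_small_1_center","ring_stand","stick_rest","calliper","ring_clamp","jar"]:
        print(q,[(np.round(d["xyz"],4),round(d["conf"],2)) for d in bot.pinpoint(q,p)])
E
```

```text
pics
time_s 0.0
joint_pos [ 1.0274  0.4352  0.025   1.5741 -0.0116  1.134  -0.0751]
dq [-0.     -0.0009 -0.0001  0.0004  0.0014  0.0011 -0.0021]
tau [ -0.0007 -66.7851   0.9844 -31.4455  -0.0608   0.0432   0.0002]
tool_pos [ 0.2664 -0.5648  0.2259]
ee_rot [[ 0.9044  0.4266 -0.0008]
 [ 0.4266 -0.9044  0.0013]
 [-0.0002 -0.0016 -1.    ]]
contact_force [-0.2372 -0.3674 -0.0205]
wrist_torque [-0.0344  0.0338 -0.0299]
width 0.0918902542285975
scene [0.2008 0.4658 0.624 ] [[-0.8307 -0.3667  0.4189]
 [-0.5567  0.5323 -0.6378]
 [ 0.0109 -0.763  -0.6463]] 441.91140921730704
stick_grip [(array([ 0.4665, -0.282 ,  0.0399]), 0.68), (array([0.3867, 0.1095, 0.0008]), 0.45), (array([0.5297, 0.1076, 0.0812]), 0.31)]
stick_tip [(array([ 0.4483, -0.0944,  0.038 ]), 0.93)]
ring_large_center [(array([0.5769, 0.1112, 0.0834]), 0.57)]
ring_small_1_center [(array([0.5305, 0.1091, 0.082 ]), 0.56)]
ring_stand [(array([0.5726, 0.1091, 0.0005]), 0.95)]
stick_rest [(array([ 0.5716,  0.1118, -0.0003]), 0.35)]
calliper [(array([ 0.3847,  0.1103, -0.0023]), 0.87)]
ring_clamp [(array([ 0.7049, -0.0416, -0.0003]), 0
[... 191 characters left out ...]
_grip [(array([ 0.4622, -0.2864,  0.0387]), 0.8)]
stick_tip [(array([ 0.448 , -0.0933,  0.0431]), 0.6)]
ring_large_center [(array([0.5771, 0.104 , 0.0834]), 0.57)]
ring_small_1_center [(array([0.5321, 0.1055, 0.0824]), 0.48), (array([ 0.384 ,  0.1104, -0.0005]), 0.15)]
ring_stand [(array([0.5728, 0.1047, 0.0007]), 0.6), (array([0.7208, 0.0582, 0.002 ]), 0.34), (array([0.3814, 0.1088, 0.0009]), 0.2)]
stick_rest [(array([ 0.4654, -0.2808, -0.0009]), 0.61)]
calliper [(array([ 0.3805,  0.1107, -0.0004]), 0.84)]
ring_clamp [(array([ 0.7043, -0.0476,  0.0012]), 0.9), (array([0.6207, 0.1092, 0.0831]), 0.48)]
jar [(array([ 0.7188,  0.0595, -0.0005]), 0.7), (array([ 0.7014, -0.0469,  0.0006]), 0.54)]
```

View pics/scene0.png

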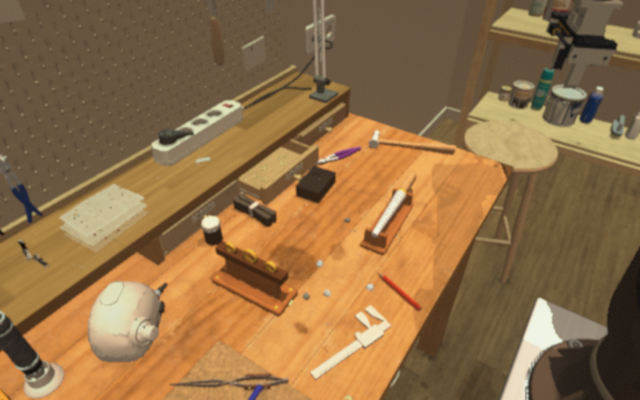

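View pics/top0.png

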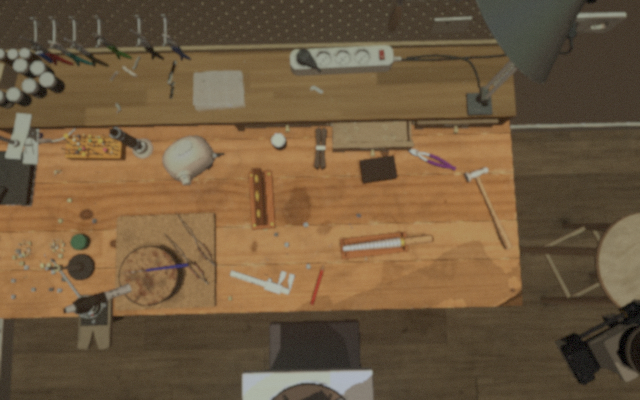

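servo_tool([
  [-1, 40, -23, 0, -8],
  [-1, 80, -46, 0, -16],
  [-1, 120, -69, 0, -24],
  [-1, 160, -92, 0, -32],
  [-1, 200, -115, 0, -40],
  [-1, 240, -138, 0, -48],
  [-1, 280, -160, 0, -56],
  [-1, 300, -170, 0, -64],
  [-1, 300, -170, 0, -70],
  [-1, 300, -170, 0, -70],
])

```text
time_s: 2.0
tool_pos: [0.4659, -0.2829, 0.2268]
ee_rot: [[-0.095, 0.995, 0.0], [0.995, 0.095, 0.0], [-0.0, 0.0, -1.0]]
contact_force: [-0.8, -0.4, -0.0]
width: 0.0919
```

```bash
cat > h.py <<'E'
from plant import bot
import cv2,numpy as np
np.set_printoptions(precision=4,suppress=True)
def wrist(name):
    o=bot.get_obs(); p=bot.capture("wrist"); cv2.imwrite(f"pics/{name}.png",p["frame"])
    T=np.eye(4);T[:3,:3]=o["ee_rot"];T[:3,3]=o["tool_pos"]
    p["W"]=T@np.array(p["tool_from_camera"])
    return o,p
def camW(p):
    if "W" in p: return p["W"]
    T=np.eye(4);T[:3,:3]=p["rotation"];T[:3,3]=p["eye"];return T
def plane(p,uv,z):
    W=camW(p);d=W[:3,:3]@np.array([(uv[0]-p["cx"])/p["fx"],(uv[1]-p["cy"])/p["fy"],1]);e=W[:3,3]
    return e+d*(z-e[2])/d[2]
def proj(p,X):
    W=camW(p);c=W[:3,:3].T@(np.array(X)-W[:3,3]);return np.array([p["fx"]*c[0]/c[2]+p["cx"],p["fy"]*c[1]/c[2]+p["cy"]])
E
python3 - <<'E'
from h import *
o,p=wrist("w1")
print(o["time_s"],o["tool_pos"],o["ee_rot"],p["W"])
for q in ["stick_grip","stick_tip","stick_rest","ring_large_center","ring_small_1_center"]:
    print(q,[(np.round(d["xyz"],4),round(d["conf"],2)) for d in bot.pinpoint(q,p)])
m=bot.cut_out("stick_grip",p)
print([(x["conf"],x["mask"].sum()) for x in m])
E
```

```text
2.0 [ 0.4659 -0.2829  0.2268] [[-0.0948  0.9955  0.0002]
 [ 0.9955  0.0948  0.    ]
 [-0.      0.0002 -1.    ]] [[ 0.9956  0.0904  0.0261  0.4587]
 [ 0.0941 -0.9571 -0.274  -0.2081]
 [ 0.0002  0.2752 -0.9614  0.3858]
 [ 0.      0.      0.      1.    ]]
stick_grip [(array([ 0.465 , -0.2846,  0.0408]), 0.74)]
stick_tip []
stick_rest []
ring_large_center []
ring_small_1_center []
[(0.62, np.int64(3157))]
```

View pics/w1.png

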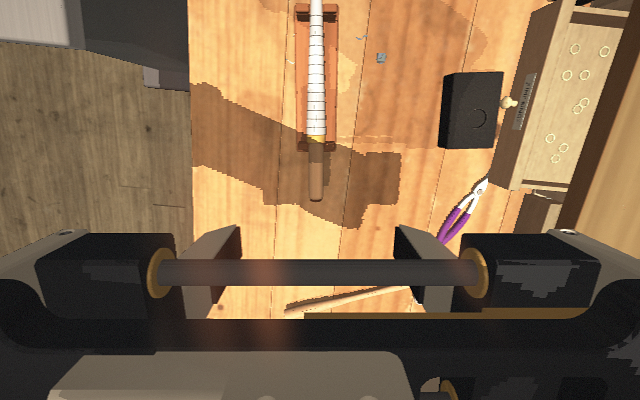

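Run:
```python
from h import *
o,p=wrist("w2")
m=bot.cut_out("stick_grip",p)[0]["mask"]
# restrict to stick column
ys=np.where(m.any(1))[0]; print(ys.min(),ys.max())
P=[]
for y in range(ys.min(),ys.max()+1,6):
    xs=np.where(m[y])[0]; P.append(plane(p,((xs.min()+xs.max())/2,y),0.04)); print(y,xs.min(),xs.max(),P[-1][:2])
print(plane(p,(316,201),0.045),plane(p,(316,2),0.046))
g=p["frame"]
c=cv2.resize(g[0:215,270:370],None,fx=5,fy=5)[:, :]
cv2.imwrite("pics/w2c.png",cv2.resize(g[0:215,260:380],None,fx=2.7,fy=2.7,interpolation=cv2.INTER_CUBIC))
s=bot.capture("scene");cv2.imwrite("pics/s2.png",cv2.resize(s["frame"][220:320,190:310],None,fx=5,fy=5,interpolation=cv2.INTER_CUBIC))
```

```text
0 200
0 310 323 [ 0.4476 -0.096 ]
6 310 323 [ 0.4481 -0.1015]
12 309 322 [ 0.4475 -0.1072]
18 310 322 [ 0.4485 -0.1128]
24 310 323 [ 0.4496 -0.1184]
30 310 323 [ 0.4501 -0.1241]
36 309 324 [ 0.4506 -0.1299]
42 309 324 [ 0.4511 -0.1357]
48 309 324 [ 0.4516 -0.1416]
54 309 323 [ 0.4516 -0.1477]
60 309 323 [ 0.4521 -0.1537]
66 309 324 [ 0.4532 -0.1597]
72 308 324 [ 0.4532 -0.166 ]
78 308 324 [ 0.4538 -0.1722]
84 308 324 [ 0.4543 -0.1785]
90 308 324 [ 0.4549 -0.1849]
96 308 325 [ 0.456  -0.1912]
102 308 325 [ 0.4566 -0.1977]
108 307 325 [ 0.4566 -0.2044]
114 307 325 [ 0.4572 -0.211 ]
120 307 325 [ 0.4578 -0.2177]
126 306 325 [ 0.4578 -0.2246]
132 307 326 [ 0.4596 -0.2314]
138 308 325 [ 0.4602 -0.2383]
144 309 323 [ 0.4602 -0.2454]
150 309 324 [ 0.4614 -0.2525]
156 309 325 [ 0.4627 -0.2596]
162 309 324 [ 0.4627 -0.267 ]
168 308 324 [ 0.4627 -0.2744]
174 309 324 [ 0.464  -0.2818]
180 309 324 [ 0.4647 -0.2893]
186 309 323 [ 0.4647 -0.297 ]
192 309 323 [ 0.4654 -0.3047]
198 311 322 [ 0.4667 -0.3125]
[ 0.4663 -0.3149  0.045 ] [ 0.4474 -0.0998  0.046 ]
```

View pics/w2c.png

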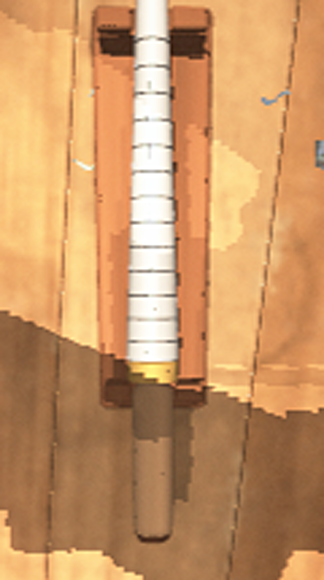

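View pics/s2.png

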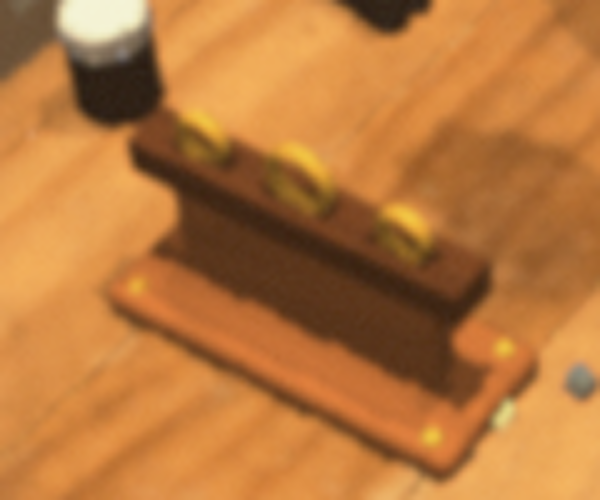

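servo_tool([
  [-1, -1.5, -1.5, 30, 0.4],
  [-1, -1.5, -1.5, 70, 0.4],
  [-1, -1.5, -1.5, 110, 0.4],
  [-1, -1.5, -1.5, 150, 0.4],
  [-1, -1.5, -1.5, 180, 0.4],
  [-1, -1.5, -1.5, 195, 0.4],
  [-1, -1.5, -1.5, 202, 0.4],
  [-1, -1.5, -1.5, 202, 0.4],
  [-0.5, -1.5, -1.5, 202, 0.4],
  [0, -1.5, -1.5, 202, 0.4],
], grip_force=50)

```text
time_s: 3.5
tool_pos: [0.4649, -0.2856, 0.0259]
ee_rot: [[-0.084, 0.996, 0.002], [0.996, 0.084, -0.001], [-0.001, 0.002, -1.0]]
contact_force: [0.2, -0.3, -0.4]
width: 0.0803
```

servo_tool([
  [0.5, 0, 0, 0, 0],
  [1, 0, 0, 0, 0],
  [1, 0, 0, 0, 0],
  [1, 0, 0, 0, 0],
  [1, 0, 0, 0, 0],
  [1, 0, 0, 0, 0],
])

```text
time_s: 4.1
tool_pos: [0.4641, -0.2852, 0.0247]
ee_rot: [[-0.085, 0.996, -0.0], [0.996, 0.085, -0.0], [-0.0, -0.0, -1.0]]
contact_force: [-0.3, 0.1, 0.2]
width: 0.0325
```

servo_tool([
  [1, 0, 0, 0, 0],
  [1, 0, 0, 0, 0],
  [1, 0, 0, 0, 0],
  [1, 0, 0, 0, 0],
  [1, 0, 0, 0, 0],
])

```text
time_s: 4.6
tool_pos: [0.464, -0.2852, 0.0247]
ee_rot: [[-0.084, 0.996, -0.0], [0.996, 0.084, 0.0], [0.0, -0.0, -1.0]]
contact_force: [-0.8, -0.5, -0.5]
width: 0.0179
```

servo_tool([
  [1, 0, 0, -10, 0],
  [1, 0, 0, -30, 0],
  [1, 0, 0, -60, 0],
  [1, 0, 0, -90, 0],
  [1, 20, 20, -100, 1],
  [1, 50, 48, -100, 2],
  [1, 90, 85, -100, 3],
  [1, 125, 115, -100, 3],
  [1, 142, 133, -100, 3],
  [1, 142, 133, -100, 3],
])

```text
time_s: 5.6
tool_pos: [0.5873, -0.127, 0.1256]
ee_rot: [[-0.039, 0.999, 0.002], [0.999, 0.039, 0.003], [0.003, 0.003, -1.0]]
contact_force: [0.1, 0.1, -1.4]
width: 0.0176
```

Run:
```python
from h import *
o,p=wrist("w3")
print(o["time_s"],o["tool_pos"],o["ee_rot"],o["contact_force"],o["wrist_torque"])
for c in [p,bot.capture("top"),bot.capture("scene")]:
  if "W" not in c: cv2.imwrite(f"pics/x3_{c['shot']}.png",c["frame"]);print(c['shot'])
  for q in ["stick_grip","stick_tip","ring_large_center","ring_small_1_center","ring_stand"]:
    print(q,[(np.round(d["xyz"],4),round(d["conf"],2)) for d in bot.pinpoint(q,c)])
```

```text
5.6 [ 0.5873 -0.127   0.1256] [[-0.0391  0.9992  0.0024]
 [ 0.9992  0.0391  0.0026]
 [ 0.0025  0.0025 -1.    ]] [ 0.0875  0.0818 -1.3589] [-0.0999 -0.0161 -0.0404]
stick_grip [(array([ 0.5864, -0.128 ,  0.1411]), 0.8)]
stick_tip []
ring_large_center []
ring_small_1_center []
ring_stand []
7
stick_grip []
stick_tip [(array([0.5814, 0.0629, 0.1467]), 0.69)]
ring_large_center [(array([0.5808, 0.1072, 0.0839]), 0.48)]
ring_small_1_center [(array([0.5377, 0.1036, 0.0792]), 0.48)]
ring_stand [(array([0.5735, 0.107 , 0.0006]), 0.96)]
8
stick_grip [(array([ 0.5878, -0.127 ,  0.1397]), 0.56)]
stick_tip [(array([0.5797, 0.0611, 0.1382]), 0.59)]
ring_large_center [(array([0.5761, 0.11  , 0.0852]), 0.42)]
ring_small_1_center [(array([0.5296, 0.1076, 0.0833]), 0.41)]
ring_stand [(array([0.5719, 0.1056, 0.0005]), 0.69)]
```

View pics/w3.png

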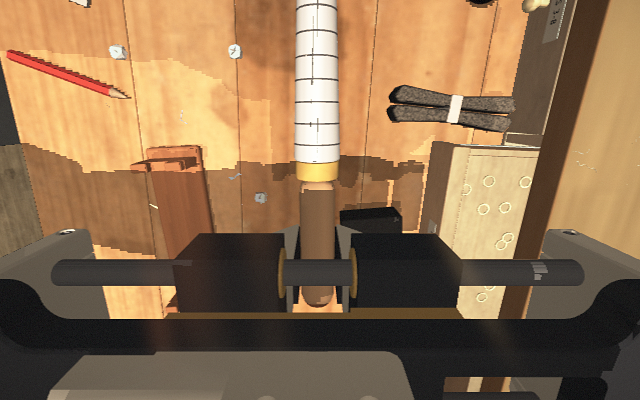

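servo_tool([
  [1, 0, -3, 15, 0],
  [1, 0, -3, 35, 0],
  [1, 5, -3, 50, 0],
  [1, 12, -3, 57, 0],
  [1, 18, -3, 57, 0],
  [1, 20, -3, 57, 0],
  [1, 20, -3, 57, 0],
  [1, 20, -3, 57, 0],
])

```text
time_s: 7.3
tool_pos: [0.5815, -0.1128, 0.0686]
ee_rot: [[-0.032, 0.999, 0.001], [0.999, 0.032, -0.0], [-0.001, 0.001, -1.0]]
contact_force: [0.0, 0.1, -1.5]
width: 0.0179
```

```bash
cat > look.py <<'E'
from h import *
import sys
n=sys.argv[1]
o=bot.get_obs();print(o["time_s"],o["tool_pos"],o["ee_rot"][:,0],o["contact_force"])
ax=o["tool_pos"]+np.array([0,0,.0153]); tip=ax+o["ee_rot"][:,0]*0.189
print("pred tip",tip)
for c in ["top","scene"]:
    p=bot.capture(c)
    uv=proj(p,tip);print(c,"tip px",uv,"ring px",proj(p,[0.5765,0.107,0.083]))
    np.save(f"pics/{n}_{c}.npy",p["frame"])
    R=np.array([[proj(p,X)] for X in ([.5765,.107,.083],)]).reshape(2).astype(int)
    x0,y0=R[0]-50,R[1]-50
    f=p["frame"][max(y0,0):y0+100,x0:x0+100]
    cv2.imwrite(f"pics/{n}_{c}.png",cv2.resize(f,None,fx=6,fy=6,interpolation=cv2.INTER_CUBIC));print("crop",x0,y0)
    for q in ["stick_tip","ring_large_center","ring_small_1_center"]:
        print(q,[(np.round(d["xyz"],4),round(d["conf"],2)) for d in bot.pinpoint(q,p)])
E
python3 look.py a
```

```text
7.3 [ 0.5815 -0.1128  0.0686] [-0.0323  0.9995 -0.0005] [ 0.0493  0.0537 -1.499 ]
pred tip [0.5754 0.0761 0.0838]
top tip px [269.8752 195.5376] ring px [256.9361 195.4334]
crop 206 145
stick_tip [(array([0.5758, 0.0789, 0.0885]), 0.55)]
ring_large_center [(array([0.5814, 0.1061, 0.0834]), 0.45)]
ring_small_1_center [(array([0.5356, 0.1054, 0.0835]), 0.45)]
scene tip px [261.7247 244.3573] ring px [249.3779 255.3402]
crop 199 205
stick_tip [(array([0.5734, 0.0819, 0.0796]), 0.73), (array([ 0.4614, -0.2839, -0.0002]), 0.6)]
ring_large_center [(array([0.5757, 0.11  , 0.0831]), 0.64), (array([ 0.7187,  0.0588, -0.0039]), 0.61), (array([0.5318, 0.1079, 0.0801]), 0.5)]
ring_small_1_center [(array([0.5341, 0.1119, 0.0803]), 0.49)]
```

View pics/a_top.png

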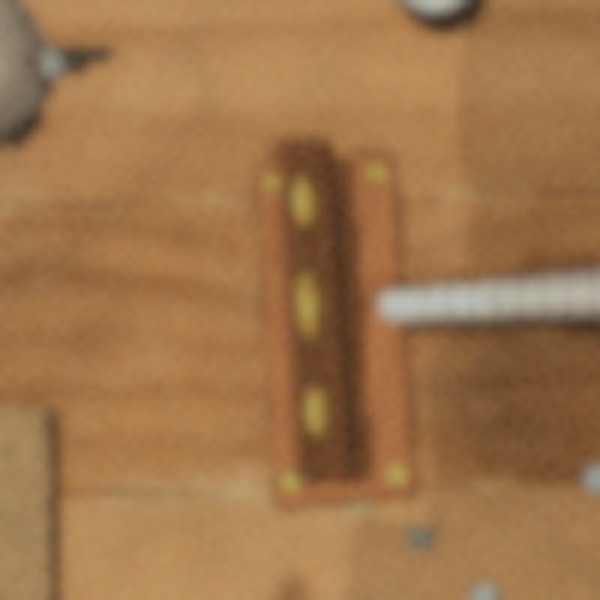

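View pics/a_scene.png

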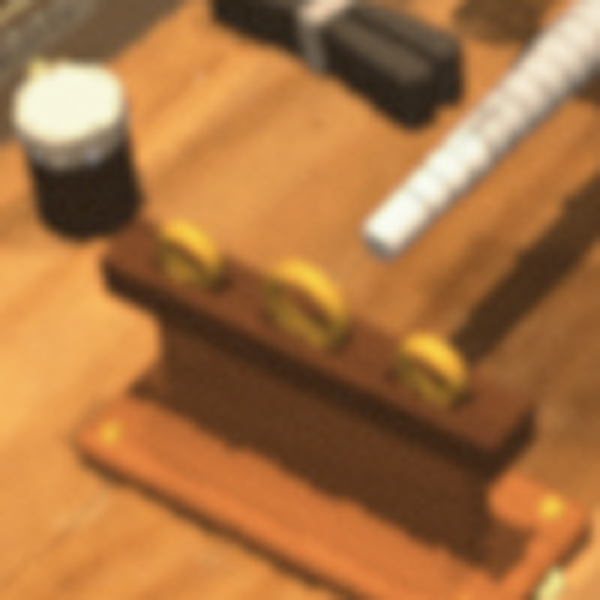

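```bash
cat > ov.py <<'E'
from h import *
import sys
n=sys.argv[1]; C=np.array(eval(sys.argv[2])); D=float(sys.argv[3]); tip=np.array(eval(sys.argv[4])); sd=np.array(eval(sys.argv[5])) # ring axis yaw deg, tip
a=np.array([-np.sin(np.radians(D)),np.cos(np.radians(D)),0]);l=np.array([a[1],-a[0],0])
out=[]
for c,(x0,y0) in zip(["top","scene"],[(206,145),(199,205)]):
    p=bot.capture(c)
    f=cv2.resize(np.load(f"pics/{n}_{c}.npy")[y0:y0+100,x0:x0+100],None,fx=8,fy=8,interpolation=cv2.INTER_CUBIC)
    def ln(P,col):
        q=np.array([(proj(p,X)+.5-[x0,y0])*8 for X in P]);cv2.polylines(f,[q.astype(int)],False,col,1)
    t=np.linspace(0,2*np.pi,60)
    def circ(c0,ax,r,col):
        u=np.cross(ax,l) if abs(ax@l)<.5 else a
        ln([c0+r*(np.cos(s)*l+np.sin(s)*np.array([0,0,1])) for s in t],col)
    for k in(-.003,.003): circ(C+a*k,a,.0135,(255,0,0))
    circ(C+a*.003,a,.0105,(0,255,0))
    circ(tip,sd,.006,(255,255,0))
    for k in (-.042,.042): circ(C+l*k+[0,0,-.003]+a*.003,a,.0105,(255,0,255))
    out.append(f[150:650,100:700] if c=="top" else f[150:650,150:750])
for c,f in zip(["t","s"],out): cv2.imwrite(f"pics/ov_{n}_{sys.argv[6]}{c}.png",f)
E
python3 ov.py a "[.5755,.107,.083]" 2.1 "[.5754,.0761,.0838]" "[-.03,1,0]" 1
```

```text
(no output)
```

View pics/ov_a_1t.png

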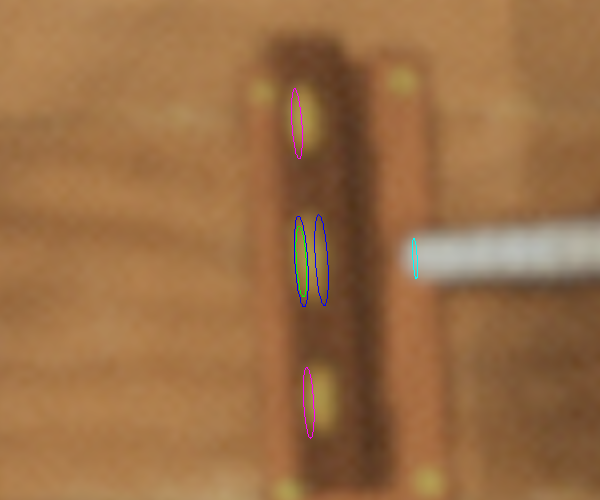

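View pics/ov_a_1s.png

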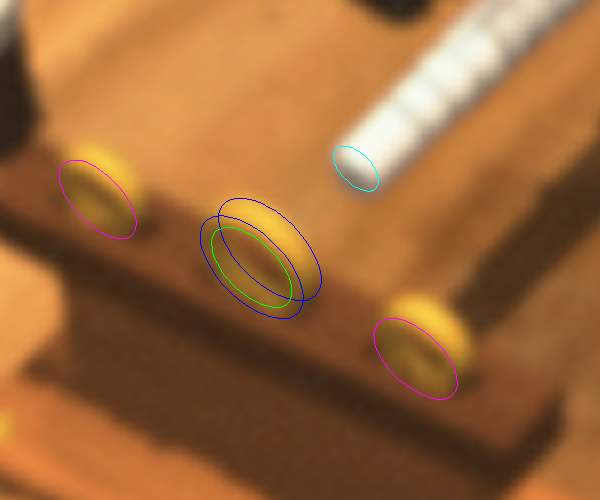

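servo_tool([
  [1, 0, 1, 0, 0],
  [1, 0, 1, 0, 0],
  [1, 6, 1, 0, 0],
  [1, 14, 1, 0, 0],
  [1, 24, 1, 0, 0],
  [1, 34, 1, 0, 0],
  [1, 42, 1, 0, 0],
  [1, 45, 1, 0, 0],
  [1, 45, 1, 0, 0],
])

```text
time_s: 8.7
tool_pos: [0.5806, -0.0667, 0.0678]
ee_rot: [[-0.034, 0.999, 0.0], [0.999, 0.034, 0.0], [0.0, 0.0, -1.0]]
contact_force: [-0.7, 0.5, -0.7]
width: 0.0179
```

```bash
python3 look.py b
```

```text
8.7 [ 0.5806 -0.0667  0.0678] [-0.0335  0.9994  0.0001] [-0.7122  0.4514 -0.6567]
pred tip [0.5742 0.1222 0.0831]
top tip px [250.5569 196.5248] ring px [256.9361 195.4334]
crop 206 145
stick_tip [(array([0.5735, 0.129 , 0.0875]), 0.76)]
ring_large_center [(array([0.5781, 0.1055, 0.0825]), 0.5), (array([0.6185, 0.1093, 0.0817]), 0.32)]
ring_small_1_center [(array([0.5353, 0.1048, 0.0803]), 0.37), (array([0.3814, 0.1115, 0.0006]), 0.3)]
scene tip px [244.3411 261.4696] ring px [249.3779 255.3402]
crop 199 205
stick_tip [(array([0.5762, 0.1236, 0.0811]), 0.75)]
ring_large_center [(array([0.5777, 0.1091, 0.0823]), 0.5)]
ring_small_1_center [(array([0.531 , 0.1085, 0.0817]), 0.58)]
```

View pics/b_scene.png

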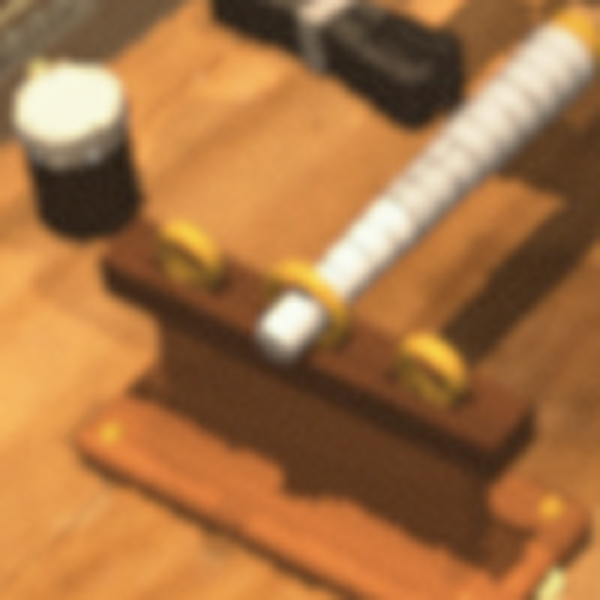

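View pics/b_top.png

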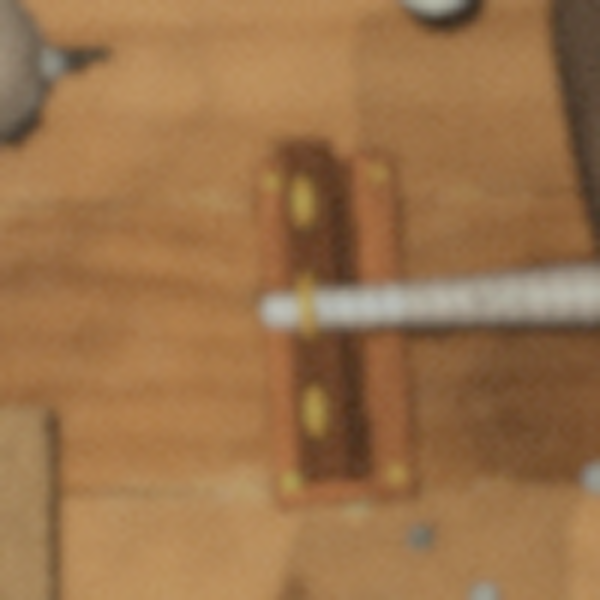

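servo_tool([
  [1, 0, 1.2, 0, 0],
  [1, 0, 1.2, 0, 0],
  [1, 6, 1.2, 0, 0],
  [1, 14, 1.2, 0, 0],
  [1, 24, 1.2, 0, 0],
  [1, 34, 1.2, 0, 0],
  [1, 42, 1.2, 0, 0],
  [1, 45, 1.2, 0, 0],
  [1, 45, 1.2, 0, 0],
])

```text
time_s: 10.0
tool_pos: [0.5803, -0.0217, 0.0678]
ee_rot: [[-0.034, 0.999, 0.0], [0.999, 0.034, 0.0], [0.0, 0.0, -1.0]]
contact_force: [0.5, 0.1, -0.9]
width: 0.018
```

```bash
python3 look.py c
```

```text
10.0 [ 0.5803 -0.0217  0.0678] [-0.0336  0.9994  0.0001] [ 0.4799  0.1328 -0.95  ]
pred tip [0.5739 0.1672 0.0831]
top tip px [231.5981 197.076 ] ring px [256.9361 195.4334]
crop 206 145
stick_tip [(array([0.5748, 0.1745, 0.082 ]), 0.58)]
ring_large_center [(array([0.5774, 0.1046, 0.0794]), 0.5)]
ring_small_1_center [(array([0.5338, 0.1054, 0.0821]), 0.38), (array([ 0.4631, -0.2816, -0.0015]), 0.34)]
scene tip px [225.4153 279.1069] ring px [249.3779 255.3402]
crop 199 205
stick_tip [(array([0.5737, 0.1697, 0.0801]), 0.62)]
ring_large_center [(array([0.5784, 0.1104, 0.0827]), 0.48)]
ring_small_1_center [(array([0.5317, 0.1107, 0.0821]), 0.53)]
```

View pics/c_scene.png

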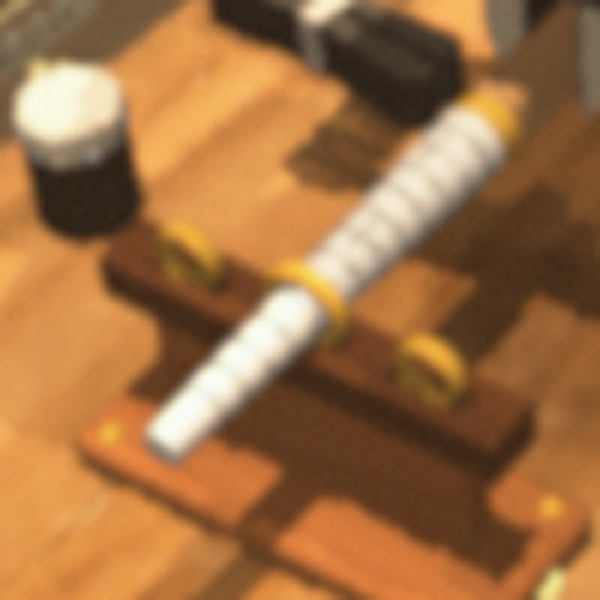

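View pics/c_top.png

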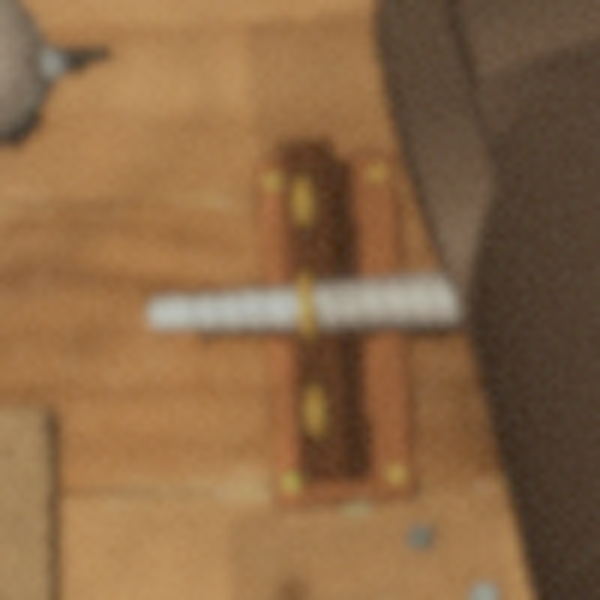

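servo_tool([
  [1, 0, 0, -2, 0],
  [1, 0, 0, -5, 0],
  [1, 0, 0, -9, 0],
  [1, 0, 0, -14, 0],
  [1, 0, 0, -20, 0],
  [1, 0, 0, -26, 0],
  [1, 0, 0, -32, 0],
  [1, 0, 0, -36, 0],
  [1, 0, 0, -38, 0],
  [1, 0, 0, -38, 0],
])

```text
time_s: 11.4
tool_pos: [0.5804, -0.0225, 0.106]
ee_rot: [[-0.032, 0.999, 0.0], [0.999, 0.032, -0.0], [-0.0, 0.0, -1.0]]
contact_force: [-0.3, -0.3, -1.9]
width: 0.0176
```

```bash
python3 look.py d
```

```text
11.4 [ 0.5804 -0.0225  0.106 ] [-0.0323  0.9995 -0.0001] [-0.3343 -0.3078 -1.9324]
pred tip [0.5743 0.1664 0.1213]
top tip px [228.6614 194.7963] ring px [256.9361 195.4334]
crop 206 145
stick_tip [(array([0.5352, 0.106 , 0.0847]), 0.69), (array([0.5745, 0.1732, 0.1233]), 0.68)]
ring_large_center [(array([0.5777, 0.1055, 0.1194]), 0.5)]
ring_small_1_center [(array([0.5328, 0.1058, 0.0792]), 0.37)]
scene tip px [222.4125 262.1903] ring px [249.3779 255.3402]
crop 199 205
stick_tip [(array([0.5761, 0.1721, 0.1218]), 0.65), (array([0.5721, 0.1084, 0.0002]), 0.59)]
ring_large_center [(array([0.5775, 0.1102, 0.1189]), 0.45), (array([0.5324, 0.1087, 0.0812]), 0.31)]
ring_small_1_center [(array([0.5318, 0.1076, 0.08  ]), 0.65), (array([0.6193, 0.1067, 0.0803]), 0.63)]
```

View pics/d_scene.png

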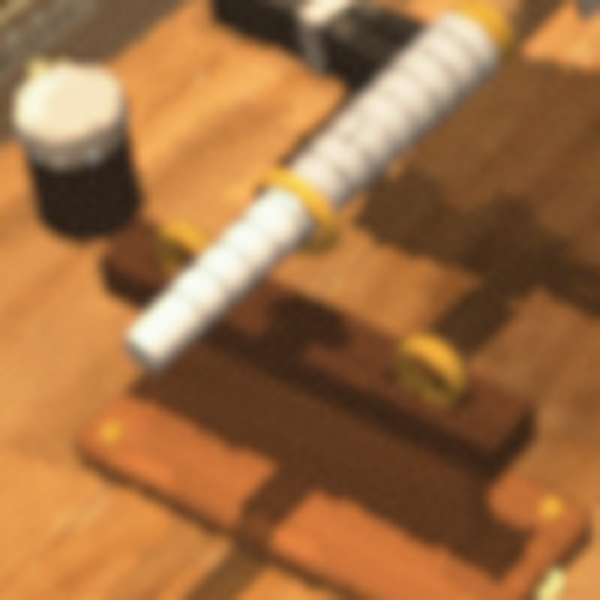

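View pics/d_top.png

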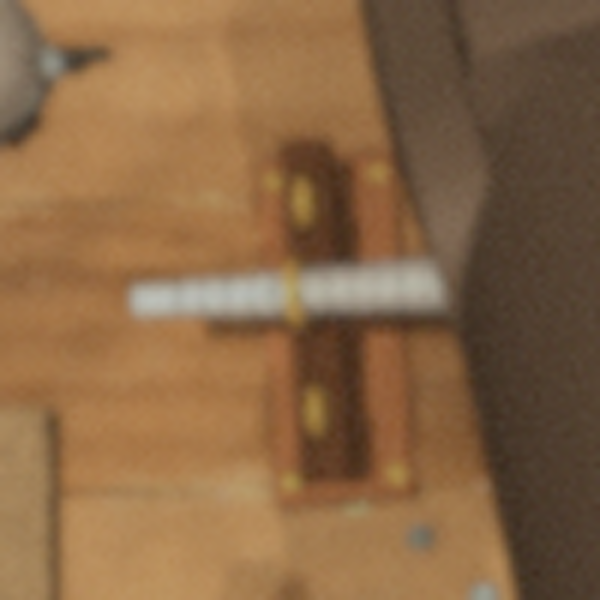

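servo_tool([
  [1, 5, 0, 0, 0],
  [1, 14, 0, 0, 0],
  [1, 26, 0, 0, 0],
  [1, 40, 0, 0, 0],
  [1, 54, 0, 0, 0],
  [1, 66, 0, 0, 0],
  [1, 74, 0, 0, 0],
  [1, 77.5, 0, 0, 0],
  [1, 77.5, 0, 10, 0],
  [1, 77.5, 0, 20, 0],
])

```text
time_s: 12.8
tool_pos: [0.5779, 0.0542, 0.085]
ee_rot: [[-0.032, 1.0, 0.0], [1.0, 0.032, -0.001], [-0.001, 0.0, -1.0]]
contact_force: [-1.0, 0.8, -1.4]
width: 0.0175
```

```bash
sed -i 's/x0,y0=R\[0\]-50,R\[1\]-50/x0,y0=R[0]-60,R[1]-60/; s/y0+100,x0:x0+100/y0+120,x0:x0+120/' look.py; python3 look.py e
```

```text
12.8 [0.5779 0.0542 0.085 ] [-0.0315  0.9995 -0.0005] [-0.9884  0.7784 -1.3961]
pred tip [0.572  0.2431 0.1002]
top tip px [197.6896 197.7385] ring px [256.9361 195.4334]
crop 196 135
stick_tip [(array([0.5756, 0.2482, 0.1036]), 0.54)]
ring_large_center [(array([0.5745, 0.1823, 0.0942]), 0.56)]
ring_small_1_center []
scene tip px [188.3428 305.6368] ring px [249.3779 255.3402]
crop 189 195
stick_tip [(array([0.57  , 0.2458, 0.097 ]), 0.72)]
ring_large_center [(array([0.574 , 0.1878, 0.0991]), 0.45)]
ring_small_1_center [(array([0.5304, 0.1093, 0.0801]), 0.6)]
```

View pics/e_scene.png

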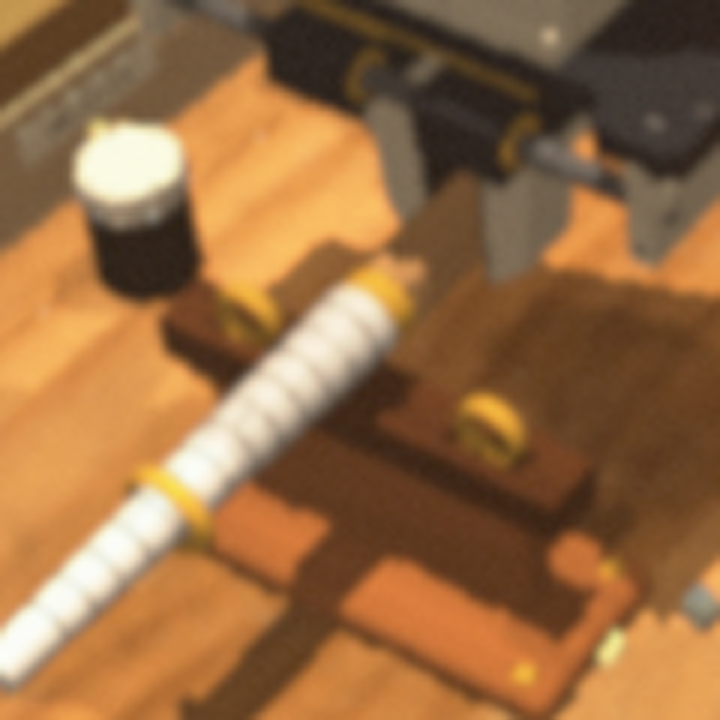

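View pics/e_top.png

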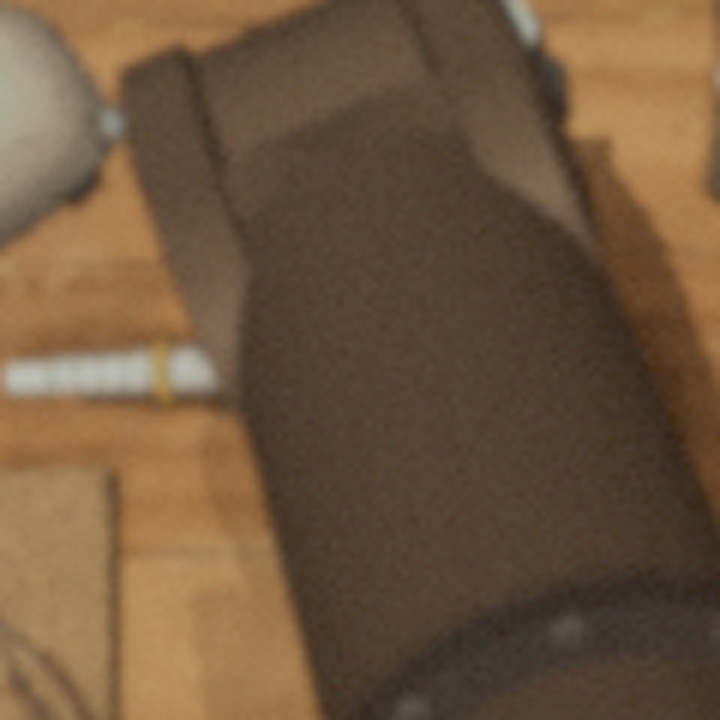

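servo_tool([
  [1, 0, 0, 6, 0],
  [1, 0, 0, 11, 0],
  [1, 0, 0, 14, 0],
  [1, 0, 0, 16, 0],
  [1, 0, 0, 18, 0],
  [1, 0, 0, 20, 0],
  [1, 0, 0, 22, 0],
  [1, 0, 0, 24, 0],
  [1, 0, 0, 24, 0],
], grip_force=30)

```text
time_s: 14.1
tool_pos: [0.5777, 0.0538, 0.0622]
ee_rot: [[-0.032, 0.999, -0.0], [0.999, 0.032, -0.001], [-0.001, -0.0, -1.0]]
contact_force: [-3.2, -4.4, 5.8]
width: 0.0178
```

```bash
python3 look.py f; python3 -c "
from h import *
o,p=wrist('wf')"
```

```text
14.1 [0.5777 0.0538 0.0622] [-0.0316  0.9995 -0.0014] [-3.2336 -4.4288  5.773 ]
pred tip [0.5717 0.2427 0.0772]
top tip px [200.4597 199.0339] ring px [256.9361 195.4334]
crop 196 135
stick_tip [(array([0.5695, 0.245 , 0.1081]), 0.68)]
ring_large_center [(array([0.577 , 0.1818, 0.0963]), 0.49)]
ring_small_1_center []
scene tip px [191.4845 315.1364] ring px [249.3779 255.3402]
crop 189 195
stick_tip [(array([0.5711, 0.2442, 0.1041]), 0.61), (array([ 0.7232,  0.0564, -0.0016]), 0.45)]
ring_large_center [(array([0.5712, 0.1872, 0.0924]), 0.53), (array([0.5699, 0.2423, 0.1042]), 0.49)]
ring_small_1_center [(array([0.5321, 0.1101, 0.0789]), 0.66)]
```

View pics/f_scene.png

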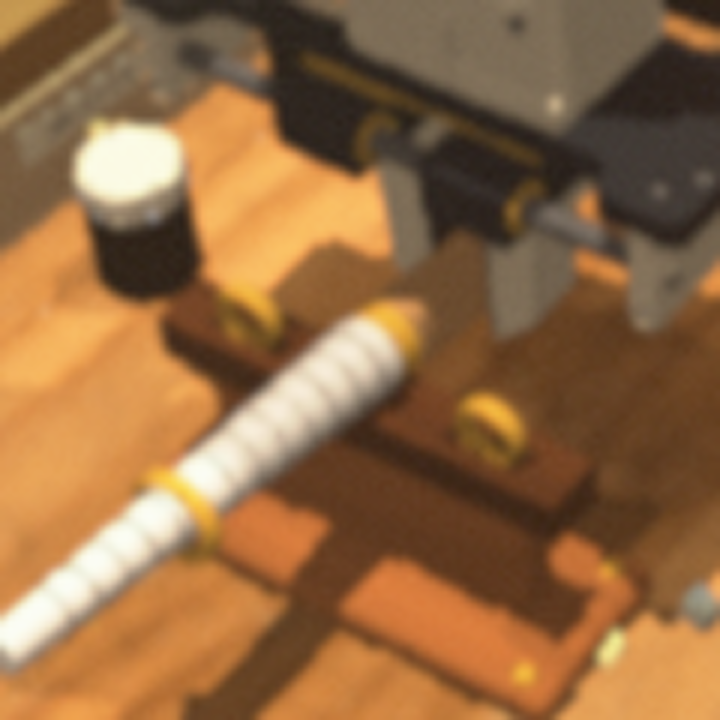

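View pics/wf.png

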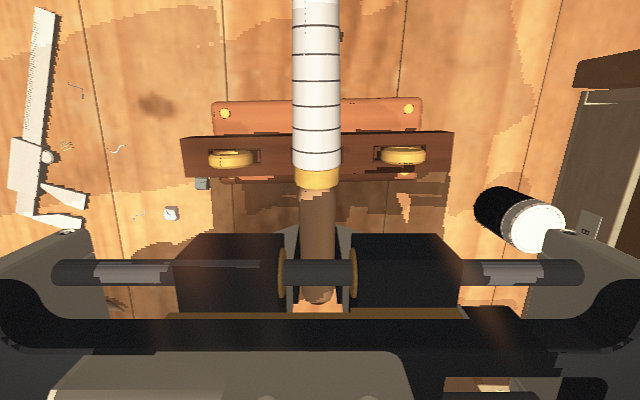

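servo_tool([
  [1, 0, 0, 2, 0],
  [1, 0, 0, 4, 0],
  [1, 0, 0, 6, 0],
  [1, 0, 0, 8, 0],
  [1, 0, 0, 10, 0],
  [1, 0, 0, 12, 0],
  [1, 0, 0, 14, 0],
  [1, 0, 0, 15, 0],
  [1, 0, 0, 15, 0],
])

```text
time_s: 15.45
tool_pos: [0.5778, 0.0545, 0.0473]
ee_rot: [[-0.032, 0.999, 0.0], [0.999, 0.032, -0.001], [-0.001, 0.0, -1.0]]
contact_force: [-3.4, -2.3, 6.9]
width: 0.0178
```

```bash
python3 look.py g; python3 -c "
from h import *
o,p=wrist('wg');print(o['time_s'],o['contact_force'])"
```

```text
15.45 [0.5778 0.0545 0.0473] [-0.0321  0.9995 -0.0007] [-3.4139 -2.2501  6.9312]
pred tip [0.5717 0.2434 0.0625]
top tip px [201.8111 199.7865] ring px [256.9361 195.4334]
crop 196 135
stick_tip [(array([0.5695, 0.2287, 0.1461]), 0.77)]
ring_large_center []
ring_small_1_center []
scene tip px [192.9157 321.3799] ring px [249.3779 255.3402]
crop 189 195
stick_tip [(array([0.5739, 0.2301, 0.1407]), 0.65)]
ring_large_center [(array([0.5771, 0.128 , 0.1002]), 0.52)]
ring_small_1_center [(array([0.5308, 0.1123, 0.0812]), 0.52)]
15.85 [-3.7527 -2.1118  8.0962]
```

View pics/g_scene.png

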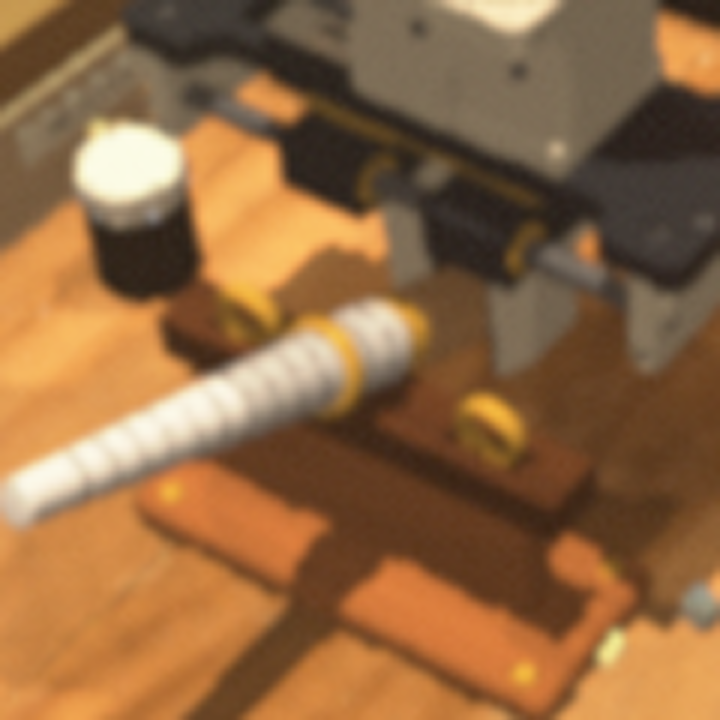

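View pics/wg.png

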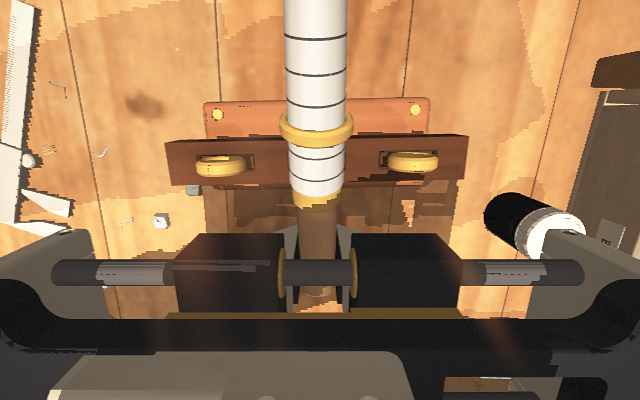

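servo_tool([
  [1, 0, 0, 2, 0],
  [1, 0, 0, 4, 0],
  [1, 0, 0, 6, 0],
  [1, 0, 0, 8, 0],
  [1, 0, 0, 10, 0],
  [1, 0, 0, 12, 0],
  [1, 0, 0, 12, 0],
])

```text
time_s: 16.6
tool_pos: [0.579, 0.0553, 0.0357]
ee_rot: [[-0.032, 0.999, 0.002], [0.999, 0.032, 0.0], [0.0, 0.003, -1.0]]
contact_force: [0.4, -0.0, 6.3]
width: 0.0177
```

```bash
python3 look.py h; python3 -c "
from h import *
o,p=wrist('wh');print(o['time_s'],o['contact_force'])"
```

```text
16.6 [0.579  0.0553 0.0357] [-0.0323  0.9995  0.0004] [ 0.3922 -0.0209  6.251 ]
pred tip [0.5729 0.2442 0.0511]
top tip px [202.7164 199.8894] ring px [256.9361 195.4334]
crop 196 135
stick_tip [(array([0.5745, 0.2115, 0.1738]), 0.65)]
ring_large_center []
ring_small_1_center []
scene tip px [193.3085 325.8647] ring px [249.3779 255.3402]
crop 189 195
stick_tip [(array([0.575 , 0.2101, 0.169 ]), 0.74), (array([ 0.6997, -0.0439,  0.0007]), 0.74)]
ring_large_center [(array([0.5779, 0.1214, 0.1011]), 0.44)]
ring_small_1_center [(array([0.532 , 0.1081, 0.0822]), 0.4)]
17.0 [-0.6793  0.2398  6.2733]
```

View pics/h_scene.png

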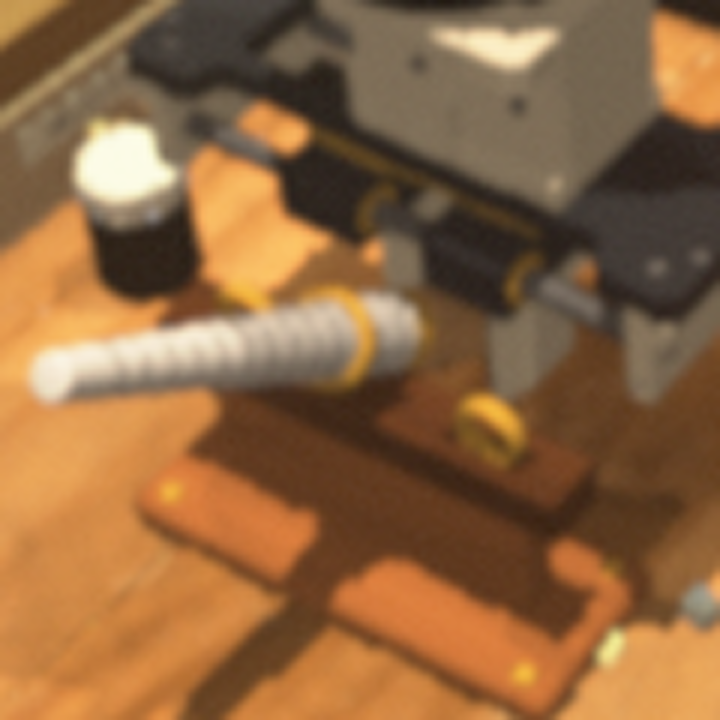

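View pics/wh.png

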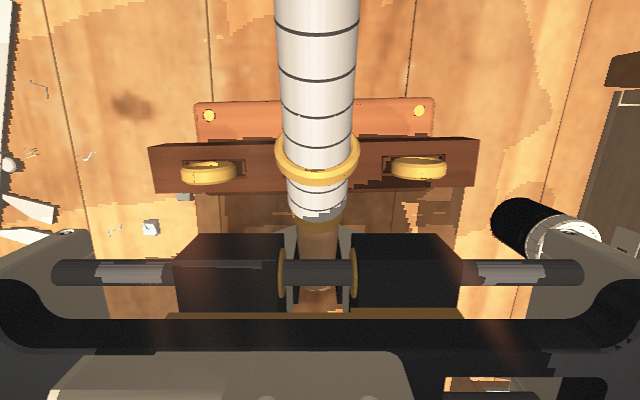

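servo_tool([
  [1, 0, 0, 1.5, 0],
  [1, 0, 0, 3, 0],
  [1, 0, 0, 3, 0],
])

```text
time_s: 17.35
tool_pos: [0.5793, 0.0551, 0.0329]
ee_rot: [[-0.032, 0.999, 0.003], [0.999, 0.032, 0.0], [0.0, 0.003, -1.0]]
contact_force: [-0.5, -1.2, 8.1]
width: 0.0176
```

servo_tool([
  [1, 0, 0, 0, 0],
  [1, 0, 0, 0, 0],
  [1, 0, 0, 0, 0],
  [1, 0, 0, -3, 0],
  [1, 0, 0, -10, 0],
  [1, 0, 0, -20, 0],
  [1, 0, 0, -32, 0],
  [1, 0, 0, -46, 0],
  [1, 0, 0, -60, 0],
  [1, 0, 0, -60, 0],
], grip_force=60)

```text
time_s: 18.35
tool_pos: [0.5793, 0.0553, 0.0944]
ee_rot: [[-0.032, 0.999, 0.004], [0.999, 0.032, 0.001], [0.0, 0.004, -1.0]]
contact_force: [0.1, 0.4, -1.6]
width: 0.0174
```

```bash
python3 look.py i; python3 -c "
from h import *
o,p=wrist('wi');print(o['time_s'],o['contact_force'],o['wrist_torque'])"
```

```text
18.35 [0.5793 0.0553 0.0944] [-0.0322  0.9995  0.0005] [ 0.1248  0.3839 -1.6164]
pred tip [0.5732 0.2442 0.1098]
top tip px [196.1021 196.6866] ring px [256.9361 195.4334]
crop 196 135
stick_tip [(array([0.5749, 0.2062, 0.2364]), 0.51)]
ring_large_center []
ring_small_1_center []
scene tip px [185.9171 301.5838] ring px [249.3779 255.3402]
crop 189 195
stick_tip [(array([0.575 , 0.2045, 0.2289]), 0.69)]
ring_large_center [(array([0.6194, 0.1099, 0.0806]), 0.62), (array([0.577 , 0.1181, 0.1631]), 0.56)]
ring_small_1_center [(array([0.5328, 0.1102, 0.0792]), 0.62)]
18.75 [-0.3758  0.2643 -1.6827] [-0.1216 -0.1049  0.0035]
```

View pics/i_scene.png

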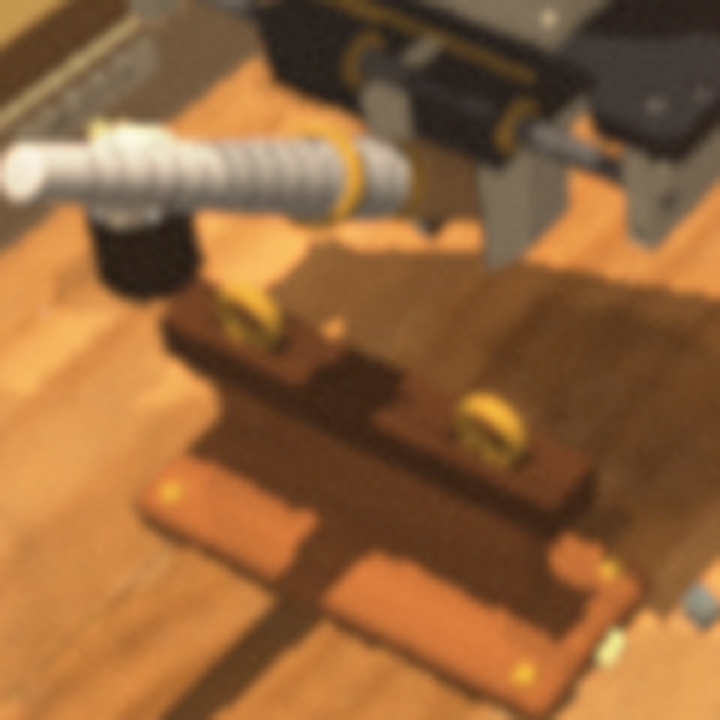

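View pics/wi.png

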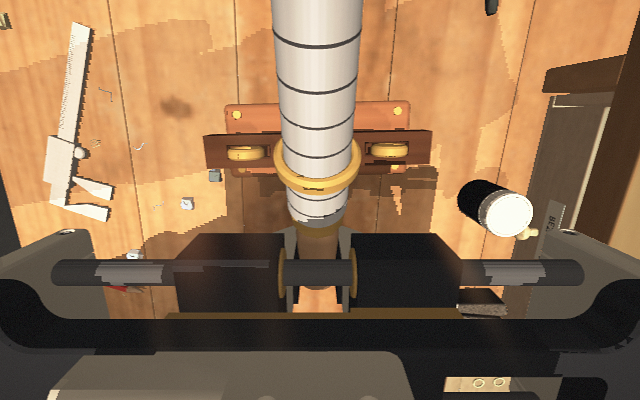

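servo_tool([
  [1, 0, 0, -10, 0],
  [1, 0, 0, -30, 0],
  [1, 0, 0, -60, 0],
  [1, 0, 0, -95, 0],
  [1, 0, 0, -130, 0],
  [1, 0, 0, -165, 0],
  [1, 0, 0, -195, 0],
  [1, 0, 0, -212, 0],
  [1, 0, 0, -220, 0],
  [1, 0, 0, -220, 0],
])

```text
time_s: 19.8
tool_pos: [0.578, 0.0551, 0.3128]
ee_rot: [[-0.032, 0.999, 0.002], [0.999, 0.032, 0.0], [0.0, 0.002, -1.0]]
contact_force: [0.4, 0.1, -2.5]
width: 0.0178
```

servo_tool([
  [1, 0, 0, 0, 0],
  [1, 0, 0, 0, 0],
  [1, 0, 0, 0, 0],
])

```text
time_s: 20.1
tool_pos: [0.5773, 0.0548, 0.3107]
ee_rot: [[-0.032, 0.999, -0.002], [0.999, 0.032, -0.0], [-0.0, -0.002, -1.0]]
contact_force: [-0.5, 0.7, -1.1]
width: 0.0177
```

Run:
```python
from h import *
o,p=wrist('wj');print(o['time_s'],o['tool_pos'],o['contact_force'],o['width'])
ax=o["tool_pos"]+np.array([0,0,.0153])
for c in ["top","scene"]:
    p=bot.capture(c)
    tips=[np.array(d["xyz"]) for d in bot.pinpoint("stick_tip",p)]
    rs=[(d["xyz"],d["conf"]) for d in bot.pinpoint("ring_large_center",p)]
    print(c,tips,rs)
    if tips:
        v=tips[0]-ax; print("tilt",np.degrees(np.arctan2(v[2],np.hypot(v[0],v[1]))),np.linalg.norm(v))
    np.save(f"pics/j_{c}.npy",p["frame"]);cv2.imwrite(f"pics/j_{c}.png",p["frame"])
    if c=="scene":
        f=cv2.resize(p["frame"],None,fx=6,fy=6,interpolation=cv2.INTER_CUBIC)
        th=np.radians(40);h=o["ee_rot"][:,0];h=np.array([h[0],h[1],0]);h/=np.linalg.norm(h)
        d=np.cos(th)*h+np.array([0,0,np.sin(th)]);n=np.cross(d,[0,0,1]);n/=np.linalg.norm(n);u=np.cross(n,d)
        for s,r,col in [(.189,.006,(255,255,0)),(.072,.0135,(255,0,0)),(.078,.0135,(255,0,0)),(.049,.0115,(0,255,0))]:
            q=np.array([(proj(p,ax+d*s+r*(np.cos(t)*n+np.sin(t)*u))+.5)*6 for t in np.linspace(0,6.3,60)])
            cv2.polylines(f,[q.astype(int)],True,col,1)
        c0=((proj(p,ax+d*.1))*6).astype(int);cv2.imwrite("pics/j_ov.png",f[max(c0[1]-280,0):c0[1]+280,max(c0[0]-380,0):c0[0]+380])
```

```text
20.1 [0.5773 0.0548 0.3107] [-0.5078  0.6779 -1.1309] 0.017720493678647926
top [array([0.5731, 0.2067, 0.4536])] []
tilt 40.03482991215336 0.19842944401528484
scene [array([0.5741, 0.2083, 0.4501])] [([0.5746, 0.1197, 0.3801], 0.6)]
tilt 38.96299207368966 0.19741850635215272
```

View pics/j_ov.png

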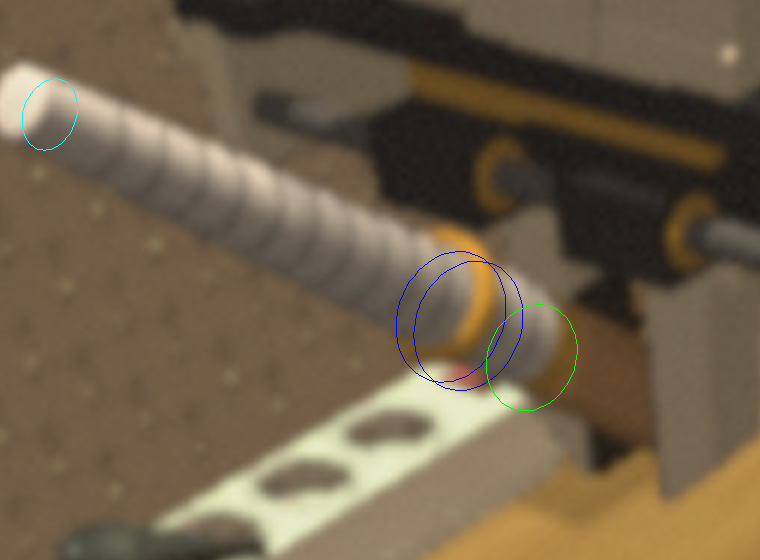

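View pics/wj.png

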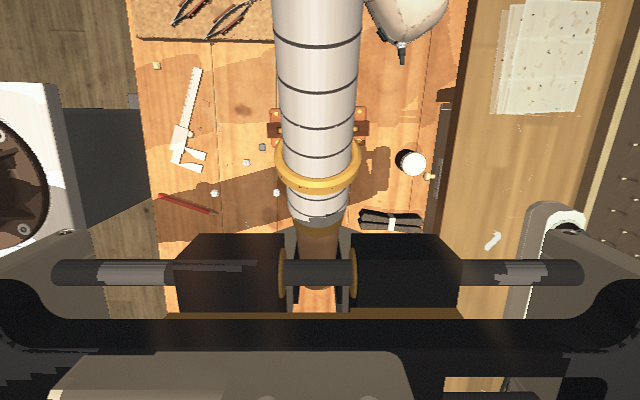

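View pics/j_scene.png

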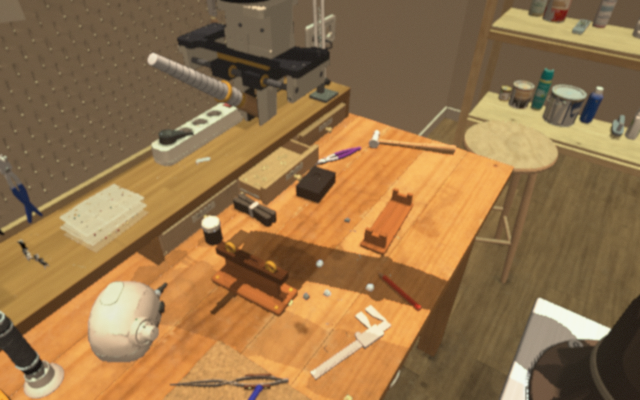

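```bash
python3 -c "
from plant import bot
print(bot.get_obs()['time_s']);print(bot.hand_in())"
```

```text
20.45
the job is handed in; nothing more can be done
None
```

The largest ring, which stood in the middle slot, is now seated on the stick. I handed the job in at 20.5 s with the stick held point-up at about 40°.

**How it went**
- I gripped the handle, passed the thin end through the ring, and lifted the ring out on the level stick.
- The tool can only turn about the vertical, so I could not tip the stick with the wrist. I rested the ferrule end on the edge of the stand's top bar and lowered the hand, so the stick pivoted in the fingers. I eased the grip to 30 N for this and then closed it to 60 N. The force there stayed around 8 N or less.
- I then raised everything to 0.31 m above the bench at the fingertips.

**Last checks**
- **Tilt:** the two fixed cameras gave 39° and 40°, a little under the 45° of half-way. I stopped there because the stick would soon have touched the gripper body.
- **Ring:** it shows at about x = 75–80 mm on the cone, where it should seat, and clear of the fingers.
- **Other items:** the two small rings are still in their slots, and the jar, clamp and calliper look undisturbed.

**One disagreement:** the stick measures about 8 mm too long from the hand to the tip, so it seems to have slid forward in the grip during the pivot. It is held firmly and did not sag while I raised it.

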